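# Re-seat the press plate on its three balls

## Robot

A 6-joint arm with a two-finger parallel gripper is mounted at the origin on the work surface. World frame = base frame: x ahead of the robot, y to its left, z up, the work surface at z = 0. Lengths are in mm, angles in rad, forces in N, time in s.
With the tool pointing down it reaches from about 350 to 775 mm from the base axis. Payload 7.3 kg.
Tool frame: the origin (TCP) lies midway between the tips of the shut fingers; the grasp point (between the pads) lies 19 mm behind it (grasp_offset is the z of the grasp point in the tool frame, in mm); z points along the fingers, y is the direction in which the jaws open and shut (so a half turn about z gives the same grasp; the last joint's range is limited). The gripper opens to 92 mm and grips with 3 to 60 N. Pads are 19 mm wide; open, the fingers measure 130 mm over their backs; the gripper's body (75 mm by 190 mm) begins 47 mm behind the grasp point.
Start: joints at [-1.36, 0.342, 1.524, -0, 1.275, -0.146], TCP at [183.394, -491.947, 226.741] pointing down, gripper open.
Joint ranges: [-2.53, 2.53], [-0.77, 2.02], [0.04, 2.7], [-1, 4.14], [0.28, 2.66], [-3.11, 3.11]. Speed limits (rad/s): [2.57, 2.57, 3.14, 3.14, 3.14, 3.14].

## Interface

Orientations are given as [roll, pitch, yaw] about the fixed x, y, z axes, in that order (R = Rz(yaw) Ry(pitch) Rx(roll)).
In Python, from plant import get_obs, capture, camera_model, close_job, boxes_of, regions_of, place_of, grasp_offset gives the robot as it stands. The module is installed in compiled form; this text tells all that it offers.
- The arm moves only by the tool send_rows, never from a script. Its argument "targets" is a list that holds one entry, the list of rows, each a list of 7 numbers: the turn, a rotation vector about the tool's x, y, z in degrees, then the shift along the tool's x, y, z in mm, then the closure, from -1 (fully open) to 1 (shut). A call has 1 to 5 rows; each row is the pose to reach, as a shift and turn from the pose commanded when the call began, along the tool's axes at that moment; what a row does not reach only later rows make up. A row lasts 1/12 s, in which the tool goes at most 41.7 mm and 7.16 degrees, less where a joint would pass 70% of its speed; a pose out of reach is approached as far as the arm can. A call with a gripper value outside its range is refused whole. The fingers move at their own pace and stop on an object; the grip force is fixed at half the most. Time passes only in rows, so rows that repeat a pose let the fingers close. It gives the time, the measured TCP pose, the force and the opening at its end, in the units of the state.
- get_obs(): the state, without advancing time (a new reading comes with each control period).
- capture(name): name is "scene" or "top"; returns the picture (420x560x3 uint8, red, green, blue); there is no depth.
- camera_model(name): a dict with "K" (3x3 intrinsics, pixels), "world_to_cam" (4x4, takes a point from world to camera coordinates). Camera axes: x right, y up, looking along -z (the intrinsics and any distortion apply to the point x, -y, -z); pixel columns grow to the right and rows downward; lengths in mm; the calibration is good to about 2 mm. A picture is of the moment at which its call begins. camera_model takes no time and is no camera call.
- close_job(): hands the job in, once; it reports no verdict.
Trained networks look in the newest picture that a camera, given by its name, has taken for a name from the list of things; names that differ only in an ending like _2 or _b are one class to them, and where a whole thing is asked for, a point or a joint stands for the part that bears it (a point fixed in the world has none). Each returns a list of dicts, best first, with "conf" (0 to 1); they miss things now and then, are a little off and sometimes report something else, mostly with a low value. They report only what shows in the picture. A call takes as long as a camera call.
- boxes_of(label, camera): "location" ([row, column] in pixels, amid what is visible of it).
- regions_of(label, camera): "region" (420x560 bool, what is visible of it) and "location" ([row, column] in pixels, amid what is visible of it).
- place_of(label, camera): "location" ([row, column] in pixels: a listed point, or the origin of a listed thing).
The state is a dict: "time": time; "joint_positions": joint angles; "dq": joint speeds; "tau": joint torques, N m; "tool_pos": TCP position; "tcp_rot": TCP orientation; "contact_force": force on the tool from outside, world axes, zero at the start; "moment": the same for the moment, N m; "grip_width": finger opening in mm.
Only numpy, scipy, OpenCV 4.12 (cv2) and the standard library are available. Lean on these libraries where they do the work, as an engineer would, in place of code of your own. Each camera call takes 0.05 s, during which the arm holds its last target.

## Task

The last sheet stuck and dragged the lower plate of the small swing-away press forward and askew: it now rides on the tops of its three locating balls with its side springs stretched. Gently ease the plate back, without slamming it, until its three vee grooves drop fully onto the balls and the springs hold it home, level and square on the press. Leave the other things on the bench where they are.

Things in the scene. Friction and masses are not known exactly. Their poses are not given: they have to be found in the camera images.
- plate_top (a point): centre of the top face of the press's lower plate: bright square aluminium plate, 160 x 160 x 16 mm, 0.9 kg, upright edges. x points from its front edge (80 mm away along -x) to its rear edge, z up. At the start it rides level on the ball tops, 22 to 36 mm to the front of home, up to 10 mm to a side, turned up to 0.1 rad, held there by friction (sliding it takes 2 to 8 N)
- platen: the same plate; origin at the centre of its underside, axes as plate_top. Under it three radial 90-degree vee grooves, 21 mm wide at the mouth, 10.5 mm deep, centred 56 mm from the middle: one to the front, two at 60 degrees either side of +x. It can slide, turn, tip, lift. Within about 4 mm of home it sinks 6.8 mm and centres itself; friction may leave it hung up, tilted, until nudged
- home (a point): where plate_top belongs when the plate is seated, 118 mm above the bench; fixed to the press. x points from the press's front (the robot's side) to its rear, z up. The black base under it, 300 x 270 mm, lies 94 mm below and reaches 125 mm to the front. At plate height nothing but the spring pins is within 60 mm of the seated plate in front or within 40 mm at the left and right
- balls: the three steel locating balls, 18 mm diameter, fixed on posts under the plate, hidden by it; their tops are 9 mm below home, 56 mm from it horizontally, arranged as the grooves are: one in front, two at 60 degrees either side of the press's +x. Origin on the bench under home
- spring_l: left (+y) coil spring, 78 mm long, upright, from a foot on the base (origin) to a 7 mm pin that sticks out 19 mm from the middle of the plate's left edge, 8 mm below its top; one like it at the right. Together they hold the plate down with about 6 N and pull it towards home with about 0.08 N per mm of offset
- press: the small swing-away press, heavy and fixed; origin on the bench under home, +x to its rear. Column 42 mm thick (hub 68 mm), 254 mm tall, 140 mm to the rear and 115 mm to the right; the arm and the 170 mm square upper heating plate are swung out to the right, centred 140 mm to the rear, 360 mm to the right, 139 to 330 mm above the bench. Controller box 92 mm tall, 115 to 170 mm to the rear
- bar_a: loose perforated steel spacer bar, 110 x 36 x 5 mm, on the bench left of the press; origin at the centre of its underside; not to be moved
- bar_b: a second spacer bar like bar_a, also left of the press; not to be moved
- tile: loose pressed plastic tile, red with yellow chips, 120 x 120 x 6 mm, on the bench to the right in front of the robot; origin at the centre of its underside; not to be moved
- release_jar: white closed jar with a black lid, 64 mm diameter, 75 mm tall, standing to the right in front of the press; origin at the centre of its underside; not to be moved
- ir_thermometer: yellow and black pistol thermometer lying on its side, 130 x 136 x 39 mm, on the left of the bench; not to be moved
- tray: open steel tray, 222 x 190 mm over its rim, 46 mm tall, on the right of the bench; not to be moved
- scraper: scraper with an orange handle lying on the left in front of the robot; not to be moved

How it is judged (in metres and radians):
At the end, for the whole second after the job is handed in: the plate is seated on all three balls: the centre of its top face within 2.5 mm of home horizontally and 2 mm in height, square to the press within 0.035 rad (2 degrees) and level within 0.02 rad, and it stays so (horizontal distance between plate_top and home below 0.0025 m and z of plate_top in the frame of home between -0.002 and 0.002 m and angle between the x axis of plate_top and the x axis of home, either way round below 0.035 rad and angle between plate_top's own z axis and vertical below 0.02 rad); the robot touches nothing.
It fails at once if the plate is slammed or forced: the robot bears on it with more than 60 N (contact force between the fingers and platen above 60 N).
It fails at once if a spacer bar, the tile, the jar, the thermometer, the tray or the scraper is moved more than 20 mm (distance of any of bar_a, bar_b, tile, release_jar, ir_thermometer, tray, scraper from where it was at the start of the episode above 0.02 m).
It also fails if it takes over 45 s, if anything falls off the work surface, if the arm or the gripper's body presses on something with over 40 N, if the wrist force passes 120 N, or if a joint passes its speed limit or range.

## Working session

There is one attempt and no reset: what is moved stays moved. The work goes in short steps, Python scripts to look and compute and a tool call to move; the robot and the scene stay as the last step left them, time stands still between calls to the robot, and variables do not carry over. Pictures are saved under pics/ and viewed, and the job is handed in when it is done.

Besides the shell and the picture viewer there is one more tool, called after ">>>" as name([rows], argument=value, ...), one row to a line, values as JSON. send_rows: Moves the arm, as the interface text tells. Its arguments: {"type":"object","properties":{"targets":{"type":"array","items":{"type":"array","items":{"type":"array","items":{"type":"number"}}}}},"required":["targets"]}

```bash
mkdir -p pics
python3 - <<'E'
from plant import *
import cv2,numpy as np
print(get_obs())
print(grasp_offset)
for c in ("scene","top"):
    im=capture(c); cv2.imwrite(f"pics/{c}0.png",im[:,:,::-1])
    m=camera_model(c); print(c,m)
    for l in ("plate_top","home","platen","spring_l","press","balls"):
        try: print(l,[(round(d["conf"],2),np.round(d["location"],1)) for d in place_of(l,c)][:3])
        except Exception as e: print(l,e)
E
```

```text
{'time': 0.0, 'joint_positions': array([-1.36000704e+00,  3.42750037e-01,  1.52504826e+00, -2.06381835e-05,
        1.27540814e+00, -1.46022275e-01]), 'dq': array([-0.00116647,  0.00044793,  0.00014065,  0.00123884,  0.00125746,
        0.00069387]), 'tau': array([ 6.93579950e-04, -4.31241381e+01, -2.44213593e+01,  7.19156535e-02,
        5.60371298e-02, -1.28886263e-04]), 'tool_pos': array([ 183.29026478, -491.51047106,  226.0198946 ]), 'tcp_rot': array([-3.13999317e+00, -2.15286995e-04,  3.56817415e-01]), 'contact_force': array([0.36473697, 0.30229403, 0.24250693]), 'moment': array([ 0.04401639,  0.02915375, -0.05886565]), 'grip_width': 91.69978512046235}
-18.8
scene {'K': array([[504.5960391 ,   0.        , 277.71305293],
       [  0.        , 504.5960391 , 206.23264411],
       [  0.        ,   0.        ,   1.        ]]), 'world_to_cam': array([[ 2.85257932e-01,  9.58440792e-01,  4.37721898e-03,
        -1.09067700e+02],
       [-6.71890575e-01,  1.96711746e-01,  7.14050099e-01,
         2.61071007e+02],
       [ 6.83513692e-01, -2.06629466e-01,  7.00080921e-01,
        -1.95547
[... 307 characters left out ...]
.4, array([229.6, 265.6])), (0.23, array([166.9, 342. ]))]
top {'K': array([[494.9652144 ,   0.        , 275.40844634],
       [  0.        , 494.9652144 , 209.26884614],
       [  0.        ,   0.        ,   1.        ]]), 'world_to_cam': array([[ 1.61062393e-02, -9.99550687e-01, -2.52787131e-02,
        -3.49413240e+01],
       [ 9.90238557e-01,  1.24452631e-02,  1.38826209e-01,
        -5.19713227e+02],
       [-1.38449232e-01, -2.72679245e-02,  9.89994076e-01,
        -1.45816678e+03],
       [ 0.00000000e+00,  0.00000000e+00,  0.00000000e+00,
         1.00000000e+00]])}
plate_top [(0.75, array([182.8, 293.9]))]
home []
platen [(0.77, array([185.1, 296.9]))]
spring_l []
press []
balls []
```

View pics/scene0.png

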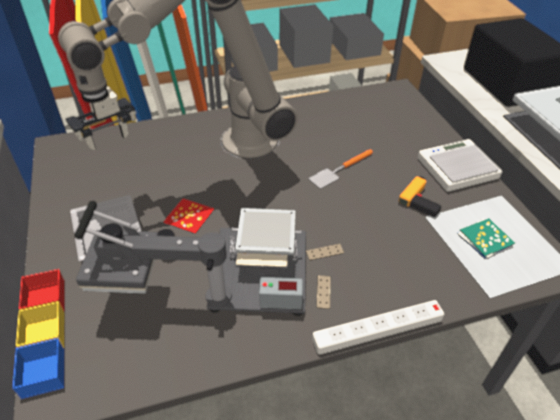

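View pics/top0.png

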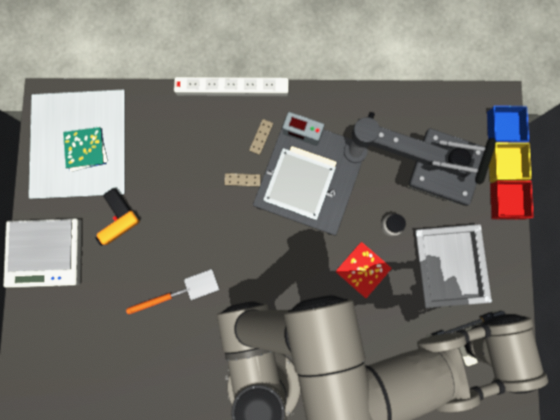

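Run:
```python
import cv2
im=cv2.imread("pics/top0.png")[95:250,215:405]
cv2.imwrite("pics/topz.png",cv2.resize(im,None,fx=4,fy=3.8709677*1.0,interpolation=cv2.INTER_CUBIC) if 0 else cv2.resize(im,(760,620))[:600])
im=cv2.imread("pics/scene0.png")[195:325,190:330]
cv2.imwrite("pics/scenez.png",cv2.resize(im,None,fx=4.5,fy=4.5,interpolation=cv2.INTER_CUBIC))
```

```text
(no output)
```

View pics/topz.png

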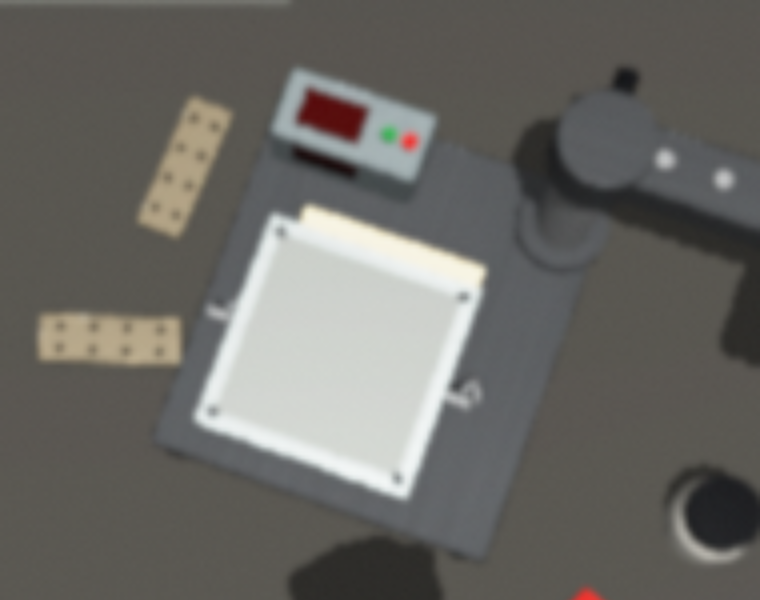

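View pics/scenez.png

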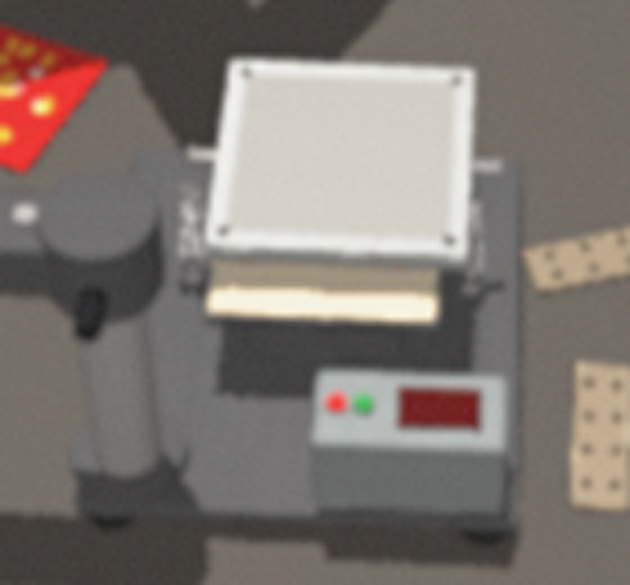

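```bash
cat > h.py <<'E'
import cv2,numpy as np
from scipy.optimize import least_squares
from plant import *
def proj(c,P):
    m=camera_model(c);P=np.atleast_2d(P);X=P@m["world_to_cam"][:3,:3].T+m["world_to_cam"][:3,3]
    X=X*[1,-1,-1];u=X@m["K"].T
    return u[:,:2]/u[:,2:]
def unproj(c,uv,z):
    m=camera_model(c);R=m["world_to_cam"][:3,:3];t=m["world_to_cam"][:3,3]
    C=-R.T@t;d=np.linalg.inv(m["K"])@[uv[0],uv[1],1];d=R.T@(d*[1,-1,-1])
    return C+d*(z-C[2])/d[2]
def W(p,pts,z):
    c,s=np.cos(p[2]),np.sin(p[2])
    return np.c_[np.array(pts)@np.array([[c,s],[-s,c]])+p[:2],np.full(len(pts),z)]
def fit(im,c,p,segs,z,half=5,iters=6,sign=None,verbose=True):
    g=cv2.GaussianBlur(cv2.cvtColor(im,cv2.COLOR_RGB2GRAY).astype(np.float32),(0,0),0.7)
    p=np.array(p,float)
    for it in range(iters):
        Q=[];N=[];M=[];O=[]
        h=half if it<3 else 2.5
        for a,b in segs:
            a=np.array(a,float);b=np.array(b,float)
            pts=a+np.linspace(.06,.94,40)[:,None]*(b-a)
            uv=proj(c,W(p,pts,z));t=uv[-1]-uv[0];t/=np.linalg.norm(t);n=np.array([-t[1],t[0]])
            s=np.arange(-h,h+.01,.25)
            X=uv[:,None,:]+s[None,:,None]*n
            v=cv2.remap(g,X[...,0].astype(np.float32),X[...,1].astype(np.float32),cv2.INTER_CUBIC)
            d=np.gradient(v,axis=1)
            d=-d if sign!='abs' else np.abs(d)   # set by orientation
            k=d.argmax(1);ok=d[np.arange(len(k)),k]>1.0
            off=s[k]
            Q.append(pts[ok]);M.append((uv+off[:,None]*n)[ok]);N.append(np.repeat(n[None],ok.sum(),0))
        Q,M,N=map(np.vstack,(Q,M,N))
        f=lambda p:((proj(c,W(p,Q,z))-M)*N).sum(1)
        r=least_squares(f,p,loss='soft_l1',f_scale=.5,x_scale=[1,1,.01]);p=r.x
    if verbose: print(c,"fit",np.round(p[:2],1),round(p[2],4),"rms px",round(float(np.median(abs(f(p)))),2),"n",len(Q))
    return p
PL=[((-80,-80),(-80,80)),((-80,80),(80,80)),((80,80),(80,-80)),((80,-80),(-80,-80))]
E
cat > m0.py <<'E'
from h import *
ts=cv2.imread("pics/top0.png")[:,:,::-1].copy()
ss=cv2.imread("pics/scene0.png")[:,:,::-1].copy()
# plate corners from zoomed top
f=lambda x,y:(215+x/4,95+y/4)
C=[unproj("top",f(*q),124.8)[:2] for q in ((197,422),(275,213),(483,290),(406,497))] #FL RL RR FR
c=np.mean(C,0);d=C[1]-C[0]+C[2]-C[3];y=np.arctan2(d[1],d[0]);print(c,y,np.linalg.norm(C[1]-C[0]))
for s in (None,'abs'):
  pt=fit(ts,"top",[*c,y],PL,124.8,sign=s); ps=fit(ss,"scene",[*c,y],PL,124.8,sign=s)
A=unproj("top",f(158,443),24)[:2];B=unproj("top",f(480,558),24)[:2];D=unproj("top",f(265,145),24)[:2]
print(A,B,D,np.linalg.norm(A-B)); e=A-B; y=np.arctan2(-e[0],e[1]); hc=(A+B)/2+125*np.array([np.cos(y),np.sin(y)]);print("home0",hc,y)
BS=[((-125,-135),(-125,135)),((-125,135),(175,135)),((60,-135),(-125,-135))]
for s in (None,'abs'):
  b=fit(ts,"top",[*hc,y],BS,24,sign=s)
for nm,im,c_ in(("t",ts,"top"),("s",ss,"scene")):
  o=cv2.resize(im,None,fx=4,fy=4,interpolation=cv2.INTER_CUBIC)[:,:,::-1].copy()
  for p,q,z,col in((b,[(-125,-135),(-125,135),(175,135),(175,-135)],24,(0,255,0)),(pt,[(-80,-80),(-80,80),(80,80),(80,-80)],124.8,(0,0,255)),(b,[(-80,-80),(-80,80),(80,80),(80,-80)],118,(255,0,0)),
     (b,[(115,0),(170,0),(170,92),(115,92)],92,(0,255,255))):
    u=proj(c_,W(p,q,z));cv2.polylines(o,[((u+.5)*4-.5).round().astype(int)],True,col,1)
  o=o[95*4:250*4,215*4:405*4] if nm=="t" else o[195*4:325*4,170*4:330*4]
  cv2.imwrite(f"pics/ov_{nm}.png",o[:600,:760])
E
python3 m0.py
```

```text
[582.39741966 -99.00787482] -0.3413187195005564 162.29977577014787
top fit [ 590.6 -110.6] -0.3371 rms px 0.29 n 87
scene fit [ 598.1 -111.1] -0.3224 rms px 0.26 n 131
top fit [580.2 -95.4] -0.3487 rms px 0.7 n 160
scene fit [588.8 -97.2] -0.3428 rms px 0.49 n 160
[531.84343204  36.77989417] [ 447.34765895 -207.90652957] [767.04347311 -41.38122556] 258.86479411846415
home0 [ 607.74912861 -126.36443039] -0.3325018856559594
top fit [ 588.5 -114. ] -0.4965 rms px 1.56 n 24
top fit [ 609.3 -123.7] -0.3595 rms px 0.53 n 117
```

```bash
sed -i "s/d=-d if sign!='abs' else np.abs(d)   # set by orientation/d=d if sign!='abs' else np.abs(d)/" h.py; python3 m0.py
```

```text
[582.39741966 -99.00787482] -0.3413187195005564 162.29977577014787
top fit [582.1 -96.1] -0.3438 rms px 0.29 n 124
scene fit [588.8 -97.2] -0.3428 rms px 0.49 n 160
top fit [580.2 -95.4] -0.3487 rms px 0.7 n 160
scene fit [588.8 -97.2] -0.3428 rms px 0.49 n 160
[531.84343204  36.77989417] [ 447.34765895 -207.90652957] [767.04347311 -41.38122556] 258.86479411846415
home0 [ 607.74912861 -126.36443039] -0.3325018856559594
top fit [ 609.2 -123.9] -0.358 rms px 0.55 n 115
top fit [ 609.3 -123.7] -0.3595 rms px 0.53 n 117
```

View pics/ov_t.png

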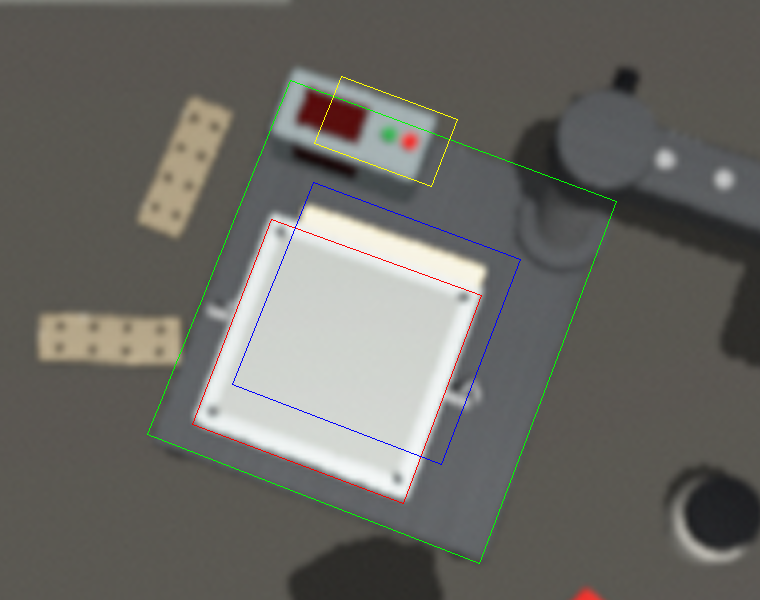

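View pics/ov_s.png

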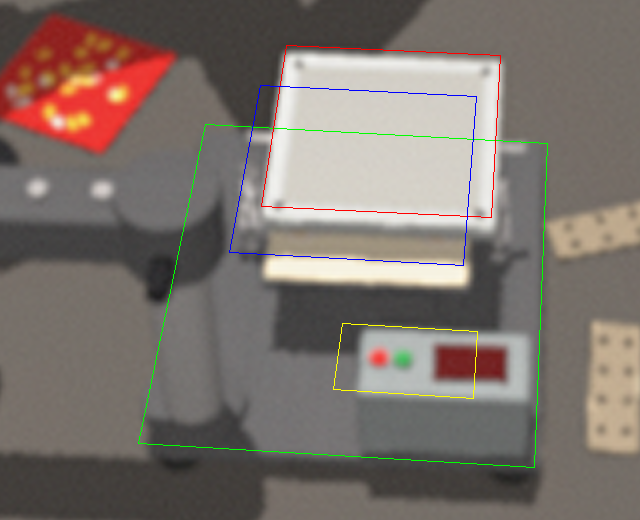

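Run:
```python
from h import *
for c,(r0,r1,c0,c1) in (("scene",(215,290,195,320)),("top",(135,235,250,350))):
    im=np.mean([capture(c).astype(float) for _ in range(3)],0)
    np.save(f"pics/{c}.npy",im)
    z=im[r0:r1,c0:c1]; z=np.clip((z/160)**.6*255,0,255).astype(np.uint8)
    cv2.imwrite(f"pics/z_{c}.png",cv2.resize(z[:,:,::-1],None,fx=6,fy=6,interpolation=cv2.INTER_CUBIC))
    for l in ("spring_l","spring_r"):
        try:print(c,l,[(round(d["conf"],2),np.round(d["location"],1),np.round(unproj(c,d["location"][::-1],24)[:2],1)) for d in place_of(l,c)])
        except Exception as e: print(e)
print(get_obs()["time"])
```

```text
scene spring_l [(0.63, array([218.7, 191.7]), array([ 388.8, -288.9])), (0.58, array([230.7, 265.3]), array([505.3, -77.2])), (0.38, array([260.4, 296.4]), array([646.4, -21. ]))]
scene spring_r [(0.63, array([218.7, 191.7]), array([ 388.8, -288.9])), (0.58, array([230.7, 265.3]), array([505.3, -77.2])), (0.38, array([260.4, 296.4]), array([646.4, -21. ]))]
top spring_l [(0.43, array([268.9, 362.9]), array([ 345.8, -290.7]))]
top spring_r [(0.43, array([268.9, 362.9]), array([ 345.8, -290.7]))]
1.2
```

View pics/z_scene.png

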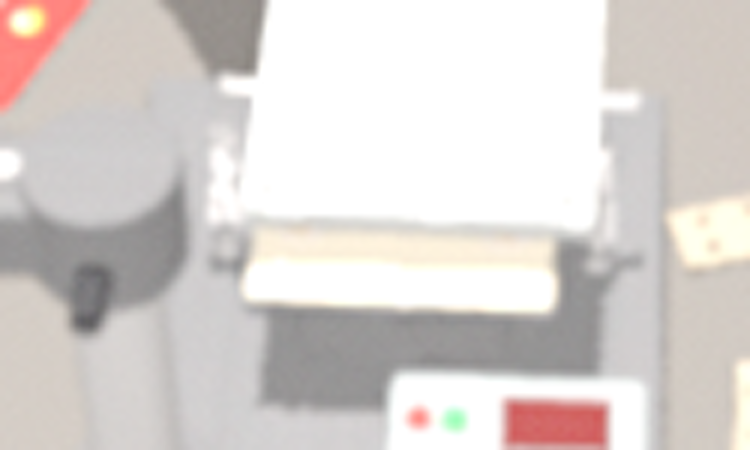

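View pics/z_top.png

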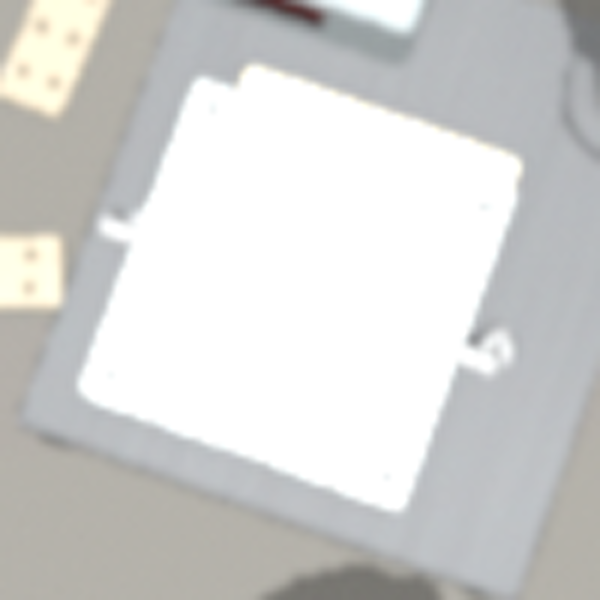

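```bash
cat > m1.py <<'E'
from h import *
im={c:np.clip(np.load(f"pics/{c}.npy"),0,255).astype(np.uint8) for c in("top","scene")}
for z in (24,30,36):
  a=unproj("scene",(232.3,257.3),z)[:2];b=unproj("scene",(294.3,258.5),z)[:2]
  print(z,"feet R,L",a.round(1),b.round(1),"mid",((a+b)/2).round(1),"sep",np.linalg.norm(a-b).round(1),"yaw",np.arctan2(-(b-a)[0],(b-a)[1]).round(4))
L=PL
fit(im["top"],"top",[582,-96.5,-.343],L,124.8,half=3);
fit(im["scene"],"scene",[584,-97.5,-.343],L,124.8,half=3)
# base lines separately in top
for z in (24,):
  for nm,s in (("front",((-125,-110),(-125,60))),("left",((-110,135),(60,135))),("right",((60,-135),(-110,-135)))):
    g=cv2.GaussianBlur(cv2.cvtColor(im["top"],cv2.COLOR_RGB2GRAY).astype(np.float32),(0,0),.7)
    p=[608,-125,-.345]
    a,b=map(np.array,s);pts=a+np.linspace(0,1,12)[:,None]*(b-a)
    uv=proj("top",W(p,pts,z));t=uv[-1]-uv[0];t/=np.linalg.norm(t);n=np.array([-t[1],t[0]])
    ss=np.arange(-8,8.01,.25);X=uv[:,None]+ss[None,:,None]*n
    v=cv2.remap(g,X[...,0].astype(np.float32),X[...,1].astype(np.float32),cv2.INTER_CUBIC)
    print(nm,np.round(v.mean(0)[::2]).astype(int))
    d=np.abs(np.gradient(v,axis=1)); q=uv+ss[d.argmax(1)][:,None]*n
    Q=np.array([unproj("top",x,z)[:2] for x in q]); c,s_=np.cos(-.345),np.sin(-.345)
    l=(Q-[608,-125])@np.array([[c,-s_],[s_,c]]);print(l.round(1).tolist())
E
python3 m1.py
```

```text
24 feet R,L [ 581.4 -200.2] [637.7 -24.7] mid [ 609.5 -112.5] sep 184.3 yaw -0.3107
30 feet R,L [ 586.4 -201. ] [642.4 -26.4] mid [ 614.4 -113.7] sep 183.3 yaw -0.3107
36 feet R,L [ 591.3 -201.8] [647.1 -28.1] mid [ 619.2 -114.9] sep 182.4 yaw -0.3107
top fit [582.2 -96.1] -0.3437 rms px 0.28 n 124
scene fit [588.8 -97.3] -0.3415 rms px 0.49 n 160
front [ 70  71  71  72  73  73  74  75  75  76  77  78  79  79  79  81  84  88
  93  96  99 100 100 100 100 100 100 100 102 108 119 135 154]
[[-123.5, -110.0], [-132.6, -94.5], [-128.8, -79.1], [-101.4, -63.7], [-100.6, -48.2], [-100.6, -32.7], [-102.9, -17.2], [-102.1, -1.7], [-101.3, 13.7], [-100.5, 29.2], [-100.5, 44.7], [-102.0, 60.2]]
left [102 102 102 102 103 103 103 103 103 102 100  98  95  92  90  88  88  90
  92  95  98  99 100 101 101 101 101 102 105 111 123 141 162]
[[-110.0, 131.9], [-94.9, 110.4], [-79.5, 110.4], [-64.1, 110.4], [-48.6, 111.9], [-33.2, 110.3], [-17.8, 110.3], [-2.3, 112.6], [13.1, 110.2], [28.6, 111.7], [44.0, 110.1], [59.4, 110.1]]
right [88 88 88 88 88 87 87 87 87 87 87 87 87 86 86 85 86 88 91 94 96 98 98 98
 98 98 98 98 98 99 99 99 99]
[[60.0, -131.2], [44.5, -130.5], [29.1, -129.7], [13.6, -132.0], [-1.8, -131.2], [-17.3, -132.7], [-32.7, -132.0], [-48.2, -131.2], [-63.7, -130.5], [-79.1, -132.7], [-94.6, -132.0], [-110.0, -131.3]]
```

Run:
```python
from h import *
im=np.clip(np.load("pics/top.npy"),0,255)
z=im[95:175,280:400]; z=np.clip((z/130)**.8*255,0,255).astype(np.uint8)
cv2.imwrite("pics/z_col.png",cv2.resize(z[:,:,::-1],None,fx=6,fy=6,interpolation=cv2.INTER_CUBIC))
im=np.clip(np.load("pics/scene.npy"),0,255)
z=im[220:330,180:320]; z=np.clip((z/130)**.8*255,0,255).astype(np.uint8)
cv2.imwrite("pics/z_cols.png",cv2.resize(z[:,:,::-1],None,fx=5,fy=5,interpolation=cv2.INTER_CUBIC))
```

```text
(no output)
```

View pics/z_col.png

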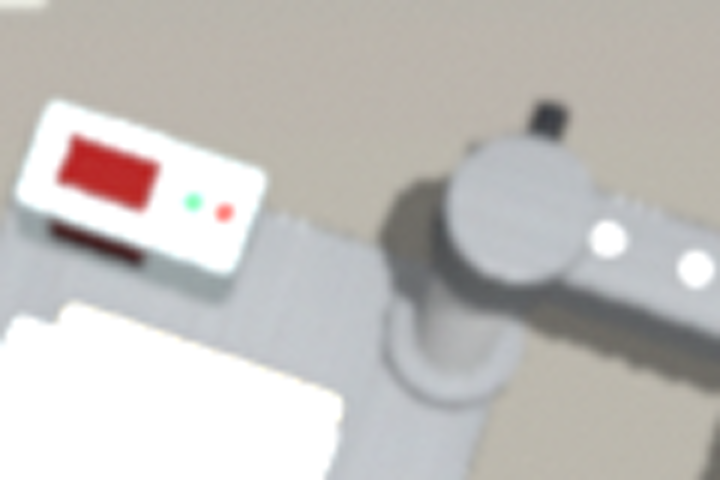

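View pics/z_cols.png

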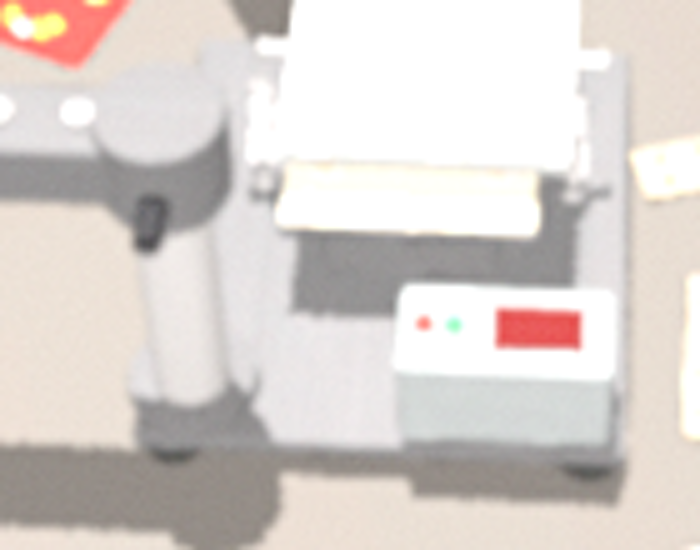

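Run:
```python
from h import *
c,s=np.cos(-.345),np.sin(-.345);R=np.array([[c,-s],[s,c]])
for uv,zs,k in (((366.3,129.5),(254,),'top'),((355.4,150.6),(24,30,36),'top')):
  for z in zs:
    a=unproj(k,uv,z)[:2];print(k,z,a.round(1),"home",(a-R@[140,-115]).round(1))
uv=np.array((180+160/5-.4,220+117/5-.4));a=unproj("scene",uv,254)[:2];print("scene hub",a,(a-R@[140,-115]).round(1))
uv=np.array((180+193/5-.4,220+390/5-.4));
for z in(24,36):a=unproj("scene",uv,z)[:2];print("scene flange",a,(a-R@[140,-115]).round(1))
# cream block in top: rear edge ends
for z in (60,80,100):
  a=unproj("top",(280+62/6-.4,95+303/6-.4),z)[:2];b=unproj("top",(280+343/6-.4,95+400/6-.4),z)[:2]
  l=((a+b)/2-[582.2,-96.1])@R; print("cream",z,np.linalg.norm(a-b).round(1),"rear mid rel plate in press axes",l.round(1))
  a=unproj("scene",(180+277/5-.4,220+220/5-.4),z)[:2];b=unproj("scene",(180+540/5-.4,220+225/5-.4),z)[:2]
  l=((a+b)/2-[588.8,-97.3])@R; print("creamS",z,np.linalg.norm(a-b).round(1),l.round(1))
```

```text
top 254 [ 703.7 -268.3] home [ 610.8 -112.7]
top 24 [ 707.4 -270.7] home [ 614.6 -115.2]
top 30 [ 705.8 -269.9] home [ 613.  -114.3]
top 36 [ 704.2 -269.1] home [ 611.4 -113.5]
scene hub [ 713.74126241 -268.52719817] [ 620.9 -113. ]
scene flange [ 711.42741731 -269.91702768] [ 618.6 -114.3]
scene flange [ 720.03816566 -270.75526477] [ 627.2 -115.2]
cream 60 149.2 rear mid rel plate in press axes [115.   -4.7]
creamS 60 149.8 [77.5 -8.3]
cream 80 147.1 rear mid rel plate in press axes [109.8  -5.5]
creamS 80 147.1 [93.7 -6.7]
cream 100 145.1 rear mid rel plate in press axes [104.6  -6.4]
creamS 100 144.4 [109.8  -5.1]
```

Run:
```python
from h import *
im=np.clip(np.load("pics/top.npy"),0,255).astype(np.uint8)
g=cv2.GaussianBlur(cv2.cvtColor(im,cv2.COLOR_RGB2GRAY).astype(np.float32),(0,0),.7)
p=[610.5,-113,-.345]
def edge(nm,a,b,z,h,ax):
    a,b=np.array(a,float),np.array(b,float);pts=a+np.linspace(0,1,30)[:,None]*(b-a)
    uv=proj("top",W(p,pts,z));t=uv[-1]-uv[0];t/=np.linalg.norm(t);n=np.array([-t[1],t[0]])
    ss=np.arange(-h,h+.01,.2);X=uv[:,None]+ss[None,:,None]*n
    v=cv2.remap(g,X[...,0].astype(np.float32),X[...,1].astype(np.float32),cv2.INTER_CUBIC)
    d=np.abs(np.gradient(v,axis=1));k=d.argmax(1);q=uv+ss[k][:,None]*n
    Q=np.array([unproj("top",x,z)[:2] for x in q]);c,s=np.cos(p[2]),np.sin(p[2])
    l=(Q-p[:2])@np.array([[c,-s],[s,c]])
    x,y=l[:,1-ax],l[:,ax];m=np.ones(len(x),bool)
    for _ in range(4):
        f=np.polyfit(x[m],y[m],1);r=y-np.polyval(f,x);m=abs(r)<max(1,2*np.std(r[m]))
    sl=f[0];print(nm,"at",np.round(np.median(y[m]),1),"yaw",round(p[2]+(sl if ax==1 else -sl),4),"n",m.sum(),"sd",r[m].std().round(2))
edge("base front",(-122,-130),(-122,40),24,3,0)
edge("base left",(-110,119),(60,119),24,3,1)
edge("base right",(-110,-144),(60,-144),24,3,1)
edge("cream rear",(76,-60),(76,60),80,3,0)
edge("plate front",(-112,-70+6),(-112,70+6),124.8,3,0)
edge("plate rear",(47,-60+6),(47,70+6),124.8,3,0)
edge("plate left",(-110,86),(-60,86),124.8,3,1)
edge("plate left2",(-20,86),(40,86),124.8,3,1)
edge("plate right",(-110,-74),(40,-74),124.8,3,1)
for t in((115,0),(115,60),(115,90)):pass
```

```text
base front at -121.4 yaw -0.3398 n 23 sd 0.86
base left at 120.5 yaw -0.3389 n 22 sd 0.86
base right at -144.0 yaw -0.34 n 29 sd 0.68
cream rear at 77.2 yaw -0.3372 n 30 sd 0.86
plate front at -112.6 yaw -0.3374 n 29 sd 0.85
plate rear at 39.4 yaw -0.3463 n 27 sd 0.83
plate left at 87.1 yaw -0.3443 n 30 sd 0.79
plate left2 at 88.3 yaw -0.337 n 30 sd 0.8
plate right at -74.6 yaw -0.3386 n 30 sd 0.76
```

```bash
cat > g.py <<'E'
import sys
from h import *
from scipy.spatial.transform import Rotation as Ro
H=np.array([610,-113.]);Y=-.339
def cur():
    o=get_obs();return o["tool_pos"],Ro.from_euler("xyz",o["tcp_rot"]),o
def loc(p):
    c,s=np.cos(Y),np.sin(Y);return (np.array(p[:2])-H)@np.array([[c,-s],[s,c]])
def row(xl,yl,z,yaw):
    p,R,o=cur();c,s=np.cos(Y),np.sin(Y)
    t=np.array([*(H+np.array([[c,-s],[s,c]])@[xl,yl]),z])
    Rt=Ro.from_euler("xyz",[np.pi,0,yaw])
    print("time",o["time"],"loc",loc(p).round(1),p.round(1),o["tcp_rot"].round(3),"F",o["contact_force"].round(1))
    print("row",(R.inv()*Rt).as_rotvec(degrees=True).round(2),(R.inv().apply(t-p)).round(1))
if __name__=="__main__": row(*map(float,sys.argv[1:5]))
E
python3 g.py -32 116 200 1.232
```

```text
time 1.2 loc [-276.3 -499.2] [ 183.4 -491.9  226.7] [3.142 0.    0.357] F [-0.9 -0.4  0.1]
row [  0.     0.   -50.14] [ 581.9 -315.6   26.7]
```

>>> send_rows([
  [[0,0,-50.1,582,-315.6,26.7,-1],[0,0,-50.1,582,-315.6,26.7,-1],[0,0,-50.1,582,-315.6,26.7,-1],[0,0,-50.1,582,-315.6,26.7,-1],[0,0,-50.1,582,-315.6,26.7,-1]],
])

```text
time: 1.62
tool_pos: [321.0, -333.5, 218.4]
tcp_rot: [3.141, 0.0, 0.987]
contact_force: [1.2, -0.2, 0.6]
grip_width: 91.6
```

```bash
python3 g.py -32 116 200 1.232
```

```text
time 1.6167 loc [-199.2 -304.1] [ 321.  -333.5  218.4] [3.141 0.    0.987] F [ 1.2 -0.2  0.6]
row [ 3.000e-02  1.000e-02 -1.402e+01] [448.   60.5  18.4]
```

>>> send_rows([
  [[0,0,-14,448,60.5,18.4,-1],[0,0,-14,448,60.5,18.4,-1],[0,0,-14,448,60.5,18.4,-1],[0,0,-14,448,60.5,18.4,-1],[0,0,-14,448,60.5,18.4,-1]],
])

```text
time: 2.03
tool_pos: [459.1, -177.2, 210.0]
tcp_rot: [3.141, 0.0, 1.226]
contact_force: [0.3, 0.1, -0.5]
grip_width: 91.8
```

```bash
python3 g.py -32 116 200 1.232
```

```text
time 2.0333 loc [-121.  -110.7] [ 459.1 -177.2  210. ] [3.141 0.    1.226] F [ 0.3  0.1 -0.5]
row [ 0.04  0.02 -0.33] [227.2  87.7  10. ]
```

>>> send_rows([
  [[0,0,-0.3,227,87.7,10,-1],[0,0,-0.3,227,87.7,10,-1],[0,0,-0.3,227,87.7,10,-1],[0,0,-0.3,227,87.7,10,-1],[0,0,-0.3,227,87.7,10,-1]],
])

```text
time: 2.45
tool_pos: [595.2, -19.7, 201.2]
tcp_rot: [3.141, 0.0, 1.232]
contact_force: [0.9, -0.9, 0.9]
grip_width: 92.0
```

>>> send_rows([
  [[0,0,0,34,14,0,-1],[0,0,0,34,14,0,-1],[0,0,0,34,14,0,-1]],
])

```text
time: 2.7
tool_pos: [619.2, 7.6, 200.4]
tcp_rot: [-3.141, 0.0, 1.235]
contact_force: [-0.0, -0.4, -0.0]
grip_width: 91.5
```

```bash
python3 g.py -32 116 150 1.232
python3 - <<'E'
from h import *
o=get_obs();print(o["tool_pos"])
for c in("top","scene"):
    im=capture(c);u=proj(c,o["tool_pos"])[0];print(c,u)
    a,b=int(u[1]),int(u[0]);z=im[max(0,a-60):a+60,b-75:b+75]
    cv2.imwrite(f"pics/st_{c}.png",cv2.resize(z[:,:,::-1],None,fx=4,fy=4,interpolation=cv2.INTER_CUBIC))
E
```

```text
time 2.7 loc [-31.4 116.8] [619.2   7.6 200.4] [-3.141  0.     1.235] F [-0.  -0.4 -0. ]
row [-0.05  0.02  0.15] [-0.8 -0.6 50.4]
[619.23466527   7.57655727 200.38855857]
top [261.57653815 164.62073104]
scene [305.12912699 210.00183315]
```

View pics/st_scene.png

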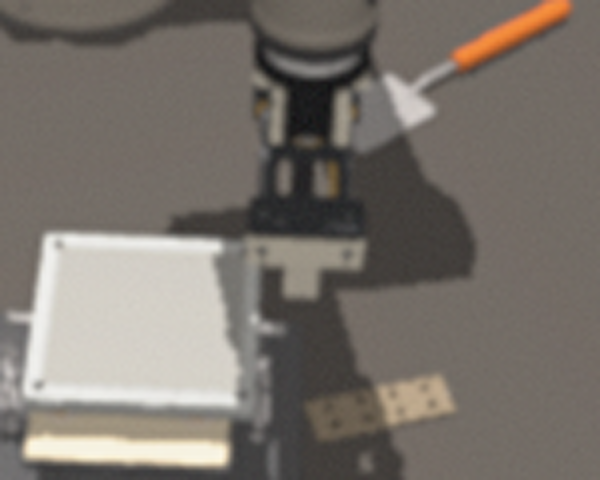

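View pics/st_top.png

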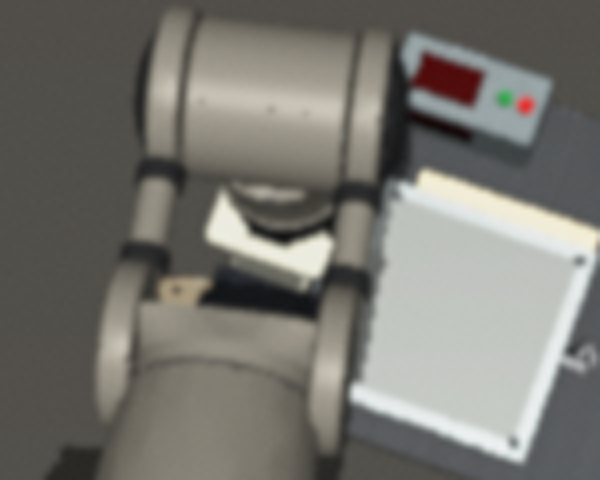

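>>> send_rows([
  [[0,0,0,0,0,40,-1],[0,0,0,0,-0.5,70,-1],[0,0,0,0,-0.5,88,-1],[0,0,0,0,-0.5,88,-1]],
])

```text
time: 3.13
tool_pos: [614.8, 4.7, 109.3]
tcp_rot: [-3.134, 0.002, 1.229]
contact_force: [-1.2, -0.4, 0.0]
grip_width: 91.8
```

```bash
python3 g.py -32 108 112 1.232
```

```text
time 3.1333 loc [-34.6 112.6] [614.8   4.7 109.3] [-3.134e+00  2.000e-03  1.229e+00] F [-1.2 -0.4  0. ]
row [-0.46  0.13 -0.16] [-4.6  2.5 -2.7]
```

>>> send_rows([
  [[0,0,0,-1,0,0,-1],[0,0,0,-2,0,0,-1],[0,0,0,-4,0,0,-1]],
])

```text
time: 3.38
tool_pos: [617.9, 1.5, 115.6]
tcp_rot: [3.138, -0.001, 1.231]
contact_force: [0.6, -0.1, -0.1]
grip_width: 92.3
```

```bash
python3 g.py -32 96 112 1.232
```

```text
time 3.3833 loc [-30.6 110.7] [617.9   1.5 115.6] [ 3.138e+00 -1.000e-03  1.231e+00] F [ 0.6 -0.1 -0.1]
row [ 0.22 -0.04 -0.07] [-14.7  -1.4   3.5]
```

>>> send_rows([
  [[0,0,0,-2,-1,2,-1],[0,0,0,-5,-1,3.5,-1],[0,0,0,-8,-1,3.5,-1],[0,0,0,-10,-1,3.5,-1],[0,0,0,-10,-1,3.5,-1]],
])

```text
time: 3.8
tool_pos: [612.5, -7.4, 110.0]
tcp_rot: [3.141, 0.0, 1.231]
contact_force: [-0.4, 0.6, -0.0]
grip_width: 91.7
```

```bash
python3 g.py -32 96 112 1.232
```

```text
time 3.8 loc [-32.7 100.4] [612.5  -7.4 110. ] [3.141 0.    1.231] F [-0.4  0.6 -0. ]
row [ 0.01  0.01 -0.06] [-4.4  0.7 -2. ]
```

>>> send_rows([
  [[0,0,0,-1,0,-1,-1],[0,0,0,-2,0,-1,-1],[0,0,0,-3,0,-1,-1],[0,0,0,-3,0,-1,-1]],
])

```text
time: 4.13
tool_pos: [611.8, -9.6, 110.9]
tcp_rot: [3.141, -0.0, 1.232]
contact_force: [0.5, 0.2, -0.4]
grip_width: 92.0
```

>>> send_rows([
  [[0,0,0,-1,0,0,-1],[0,0,0,-2,0,0,-1],[0,0,0,-3,0,0,-1],[0,0,0,-3,0,0,-1]],
])

```text
time: 4.47
tool_pos: [610.8, -12.6, 110.9]
tcp_rot: [3.141, 0.0, 1.232]
contact_force: [1.8, 2.2, 0.1]
grip_width: 91.8
```

```bash
python3 g.py -32 90 112 1.232
```

```text
time 4.4667 loc [-32.6  95. ] [610.8 -12.6 110.9] [3.141 0.    1.232] F [1.8 2.2 0.1]
row [ 0.04  0.   -0.02] [-5.   0.6 -1.1]
```

>>> send_rows([
  [[0,0,0,-0.7,0,0,-1],[0,0,0,-1.4,0,0,-1],[0,0,0,-2.1,0,0,-1],[0,0,0,-3,0,0,-1]],
])

```text
time: 4.8
tool_pos: [609.9, -15.3, 110.9]
tcp_rot: [3.141, -0.0, 1.232]
contact_force: [3.0, 3.5, -0.1]
grip_width: 91.7
```

>>> send_rows([
  [[0,0,0,-0.7,0,0,-1],[0,0,0,-1.4,0,0,-1],[0,0,0,-2.4,0,0,-1],[0,0,0,-2.4,0,0,-1]],
])

```text
time: 5.13
tool_pos: [608.8, -17.9, 110.9]
tcp_rot: [3.142, 0.0, 1.231]
contact_force: [2.3, 3.4, 1.5]
grip_width: 91.9
```

```bash
python3 g.py -32 90 112 1.232;python3 - <<'E'
from h import *
c="scene";im=np.mean([capture(c).astype(float) for _ in range(2)],0).astype(np.uint8)
fit(im,c,[588,-100,-.34],PL[2:]+PL[:1],124.8,half=3)
o=np.clip(np.load("pics/scene.npy"),0,255).astype(np.uint8)
fit(o,c,[588,-97,-.34],PL[2:]+PL[:1],124.8,half=3)
cv2.imwrite("pics/s2.png",cv2.resize(im[180:290,190:330,::-1],None,fx=5,fy=5,interpolation=cv2.INTER_CUBIC))
E
```

```text
time 5.1333 loc [-32.8  89.3] [608.8 -17.9 110.9] [3.142 0.    1.231] F [2.3 3.4 1.5]
row [ 0.    0.02 -0.04] [ 0.7  0.8 -1.1]
scene fit [ 586.9 -107.2] -0.3425 rms px 0.3 n 119
scene fit [588.4 -98.4] -0.3356 rms px 0.48 n 120
```

View pics/s2.png

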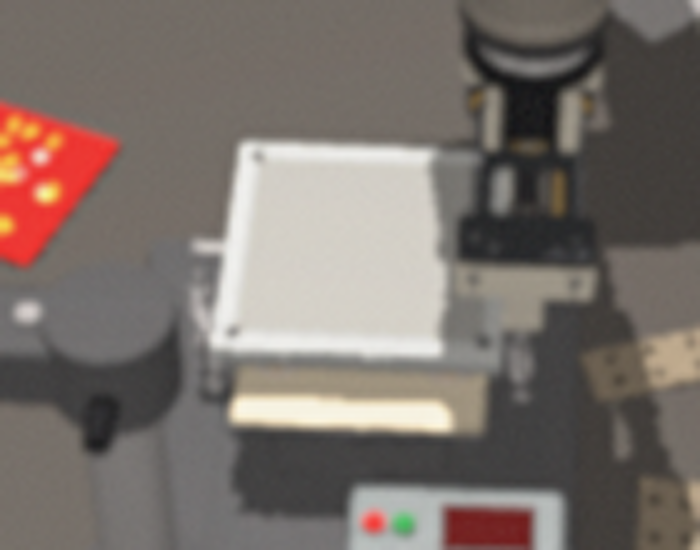

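>>> send_rows([
  [[0,0,0,10,0,0,-1],[0,0,0,18,0,-20,-1],[0,0,0,18,0,-60,-1],[0,0,0,18,0,-90,-1],[0,0,0,18,0,-90,-1]],
])

```text
time: 5.65
tool_pos: [617.4, -0.7, 207.5]
tcp_rot: [3.131, -0.001, 1.231]
contact_force: [0.7, -0.3, 0.3]
grip_width: 91.7
```

```bash
python3 g.py -140 0 200 -.339
```

```text
time 5.65 loc [-30.3 108.4] [617.4  -0.7 207.5] [ 3.131e+00 -1.000e-03  1.231e+00] F [ 0.7 -0.3  0.3]
row [ 0.4  -0.52 89.98] [-108.4 -109.7    6.2]
```

>>> send_rows([
  [[0,0,7,-10,-25,2,-1],[0,0,14,-20,-50,2,-1],[0,0,21,-30,-80,2,-1],[0,0,28,-60,-105,2,-1],[0,0,35,-90,-110,2,-1]],
])

```text
time: 6.07
tool_pos: [476.9, -47.3, 198.2]
tcp_rot: [-3.139, 0.003, 0.617]
contact_force: [1.1, -0.7, -0.3]
grip_width: 91.8
```

```bash
python3 g.py -140 0 200 -.339
```

```text
time 6.0667 loc [-147.4   17.7] [476.9 -47.3 198.2] [-3.139e+00  3.000e-03  6.170e-01] F [ 1.1 -0.7 -0.3]
row [-0.07  0.25 54.79] [-10.2  16.3  -1.8]
```

>>> send_rows([
  [[0,0,55,-10,16,0,-1],[0,0,55,-10,16,0,-1],[0,0,55,-10,16,0,-1],[0,0,55,-10,16,0,-1],[0,0,55,-10,16,0,-1]],
])

```text
time: 6.48
tool_pos: [481.7, -67.8, 198.4]
tcp_rot: [3.141, 0.002, -0.011]
contact_force: [0.3, 0.0, -0.3]
grip_width: 91.9
```

>>> send_rows([
  [[0,0,20,0,0,0,-1],[0,0,20,0,0,0,-1],[0,0,20,0,0,0,-1]],
])

```text
time: 6.73
tool_pos: [481.7, -67.6, 198.4]
tcp_rot: [3.141, 0.002, -0.36]
contact_force: [-0.5, -0.0, -0.1]
grip_width: 92.1
```

```bash
python3 g.py -140 0 200 -.339;python3 - <<'E'
from h import *
for c in ("scene","top"):
  im=np.mean([capture(c).astype(float) for _ in range(2)],0).astype(np.uint8)
  fit(im,c,[588 if c=="scene" else 582,-104,-.34],PL if c=="top" else PL[2:]+PL[:2],124.8,half=3)
  z=im[160:290,190:340] if c=="scene" else im[95:250,215:405]
  cv2.imwrite(f"pics/f_{c}.png",cv2.resize(z[:,:,::-1],None,fx=3.8,fy=3.8,interpolation=cv2.INTER_CUBIC))
E
```

```text
time 6.7333 loc [-1.361e+02  1.000e-01] [481.7 -67.6 198.4] [ 3.141e+00  2.000e-03 -3.600e-01] F [-0.5 -0.  -0.1]
row [ 0.05  0.09 -1.21] [-3.9  0.2 -1.6]
scene fit [ 586.7 -106.5] -0.3325 rms px 0.48 n 160
top fit [ 568.4 -100. ] -0.3419 rms px 0.63 n 112
```

View pics/f_top.png

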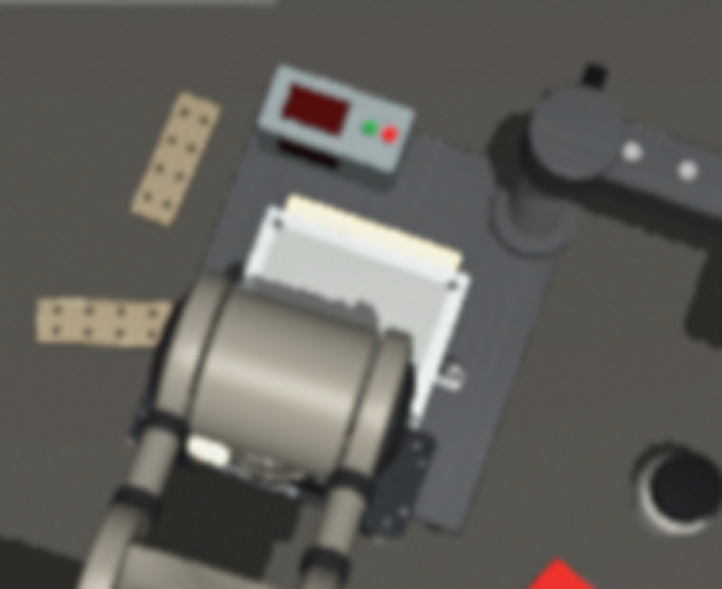

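View pics/f_scene.png

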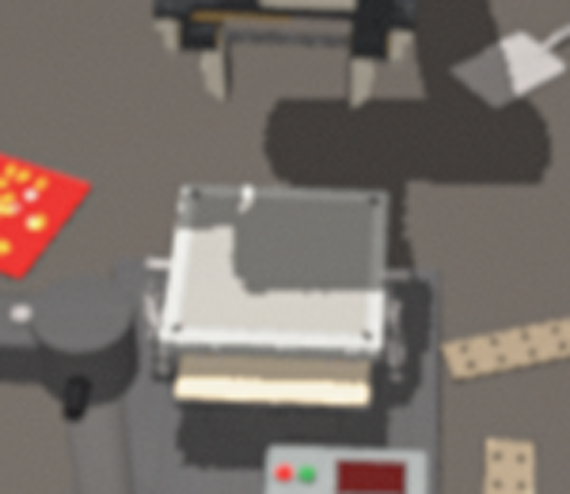

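>>> send_rows([
  [[0,0,-1.2,-4,0,30,-1],[0,0,-1.2,-4,0,60,-1],[0,0,-1.2,-4,0,80,-1],[0,0,-1.2,-4,0,89,-1],[0,0,-1.2,-4,0,89,-1]],
])

```text
time: 7.35
tool_pos: [477.3, -66.0, 108.0]
tcp_rot: [3.141, 0.004, -0.331]
contact_force: [0.1, -0.3, -0.0]
grip_width: 92.1
```

>>> send_rows([
  [[0,0,0,2,0,0,-1],[0,0,0,4,0,0,-1],[0,0,0,4,0,0,-1]],
])

```text
time: 7.6
tool_pos: [483.8, -68.1, 111.2]
tcp_rot: [3.142, -0.003, -0.332]
contact_force: [0.4, 0.1, 0.4]
grip_width: 91.5
```

```bash
python3 g.py -122 0 109 -.339
```

```text
time 7.6 loc [-134.     0.3] [483.8 -68.1 111.2] [ 3.142e+00 -3.000e-03 -3.320e-01] F [0.4 0.1 0.4]
row [-0.   -0.19  0.39] [12.   0.4  2.2]
```

>>> send_rows([
  [[0,0,0.4,3,0,2,-1],[0,0,0.4,6,0,2,-1],[0,0,0.4,8.5,0,2,-1],[0,0,0.4,10,0,2,-1],[0,0,0.4,10,0,2,-1]],
])

```text
time: 8.02
tool_pos: [492.2, -71.1, 107.9]
tcp_rot: [3.142, -0.001, -0.34]
contact_force: [0.1, -0.4, -0.1]
grip_width: 91.9
```

>>> send_rows([
  [[0,0,0,1,0,0,-1],[0,0,0,2,0,0,-1],[0,0,0,3,0,0,-1],[0,0,0,4,0,0,-1],[0,0,0,4,0,0,-1]],
])

```text
time: 8.43
tool_pos: [495.8, -72.4, 107.8]
tcp_rot: [3.142, -0.0, -0.34]
contact_force: [-0.1, -0.2, -0.7]
grip_width: 91.8
```

```bash
python3 g.py -90 0 109 -.339
```

```text
time 8.4333 loc [-121.3    0.3] [495.8 -72.4 107.8] [ 3.142 -0.    -0.34 ] F [-0.1 -0.2 -0.7]
row [ 0.01 -0.01 -0.03] [31.3  0.3 -1.2]
```

>>> send_rows([
  [[0,0,0,1,0,0,-1],[0,0,0,2,0,0,-1],[0,0,0,3,0,0,-1],[0,0,0,4,0,0,-1],[0,0,0,4,0,0,-1]],
])

```text
time: 8.85
tool_pos: [499.4, -73.6, 107.7]
tcp_rot: [3.141, -0.0, -0.339]
contact_force: [-0.2, -0.4, -0.7]
grip_width: 91.6
```

```bash
python3 g.py -90 0 109 -.339
```

```text
time 8.85 loc [-117.4    0.4] [499.4 -73.6 107.7] [ 3.141 -0.    -0.339] F [-0.2 -0.4 -0.7]
row [ 0.01 -0.   -0.03] [27.4  0.3 -1.3]
```

>>> send_rows([
  [[0,0,0,0.7,0,0,-1],[0,0,0,1.4,0,0,-1],[0,0,0,2.1,0,0,-1],[0,0,0,3,0,0,-1],[0,0,0,3,0,0,-1]],
])

```text
time: 9.27
tool_pos: [502.5, -74.7, 107.8]
tcp_rot: [3.141, -0.001, -0.34]
contact_force: [0.0, 0.6, -0.0]
grip_width: 91.5
```

```bash
python3 g.py -90 0 109 -.339
python3 - <<'E'
from h import *
c="scene";im=capture(c);fit(im,c,[588,-106,-.34],PL[2:3]+PL[1:2]+PL[3:],124.8,half=3)
cv2.imwrite("pics/p1.png",cv2.resize(im[160:290,190:340,::-1],None,fx=5,fy=4.6,interpolation=cv2.INTER_CUBIC))
E
```

```text
time 9.2667 loc [-114.1    0.3] [502.5 -74.7 107.8] [ 3.141e+00 -1.000e-03 -3.400e-01] F [ 0.   0.6 -0. ]
row [ 0.01 -0.04 -0.03] [24.1  0.3 -1.2]
scene fit [ 593.2 -108.3] -0.34 rms px 0.25 n 120
```

View pics/p1.png

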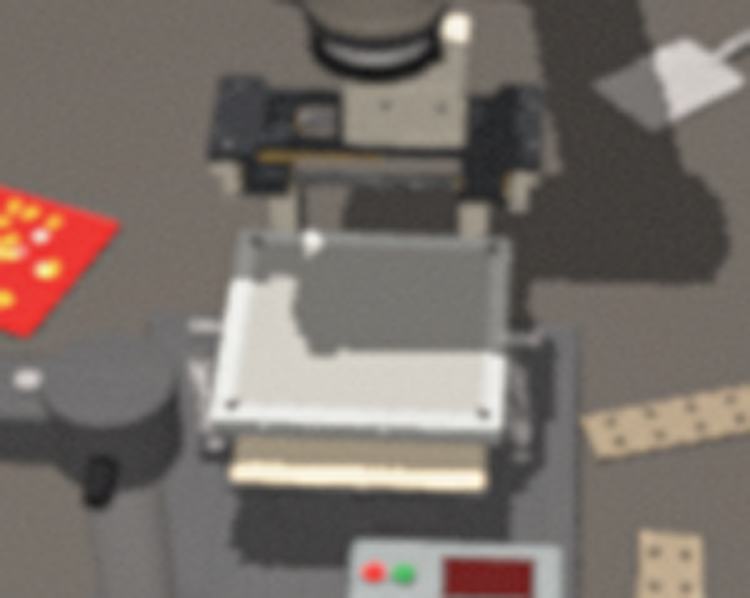

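>>> send_rows([
  [[0,0,0,1,0,0,-1],[0,0,0,2,0,0,-1],[0,0,0,3,0,0,-1],[0,0,0,4,0,0,-1],[0,0,0,5,0,0,-1]],
])

```text
time: 9.73
tool_pos: [506.8, -76.2, 107.8]
tcp_rot: [3.142, 0.0, -0.34]
contact_force: [-2.4, 2.2, 1.6]
grip_width: 91.9
```

```bash
cat > t.py <<'E'
from h import *
import sys
c="scene";im=capture(c);fit(im,c,[float(sys.argv[1]),float(sys.argv[2]),-.34],PL[2:3]+PL[1:2]+PL[3:],124.8,half=3)
t="pics/"+sys.argv[3]
cv2.imwrite(t+".png",cv2.resize(im[160:290,190:340,::-1],None,fx=5,fy=4.6,interpolation=cv2.INTER_CUBIC))
im=capture("top");cv2.imwrite(t+"t.png",cv2.resize(im[120:250,215:365,::-1],None,fx=5,fy=4.6,interpolation=cv2.INTER_CUBIC))
E
python3 g.py -90 0 109 -.339; python3 t.py 597 -109 p2
```

```text
time 9.7333 loc [-109.6    0.4] [506.8 -76.2 107.8] [ 3.142  0.    -0.34 ] F [-2.4  2.2  1.6]
row [ 0.    0.02 -0.03] [19.6  0.4 -1.2]
scene fit [ 597.8 -109.9] -0.3435 rms px 0.27 n 120
```

View pics/p2t.png

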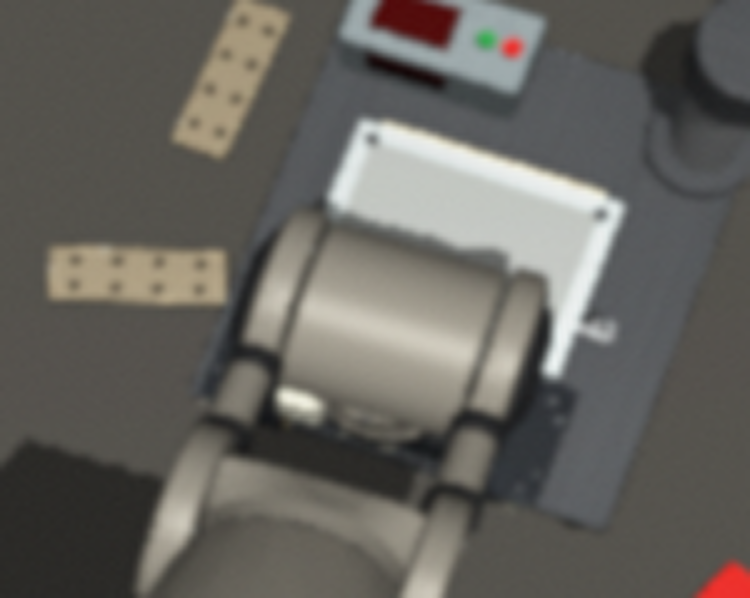

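>>> send_rows([
  [[0,0,0,1,0,0,-1],[0,0,0,2,0,0,-1],[0,0,0,3,0,0,-1],[0,0,0,4,0,0,-1],[0,0,0,5,0,0,-1]],
])

```text
time: 10.25
tool_pos: [511.7, -78.0, 107.7]
tcp_rot: [3.142, -0.0, -0.34]
contact_force: [-0.6, 0.7, -1.0]
grip_width: 91.8
```

>>> send_rows([
  [[0,0,0,1,0,0,-1],[0,0,0,2,0,0,-1],[0,0,0,3,0,0,-1],[0,0,0,4,0,0,-1],[0,0,0,5,0,0,-1]],
])

```text
time: 10.67
tool_pos: [516.8, -79.9, 108.0]
tcp_rot: [3.141, -0.001, -0.34]
contact_force: [-0.3, 0.2, 0.4]
grip_width: 91.7
```

```bash
python3 g.py -90 0 109 -.339; python3 t.py 607 -113 p3
```

```text
time 10.6667 loc [-98.9   0.3] [516.8 -79.9 108. ] [ 3.141e+00 -1.000e-03 -3.400e-01] F [-0.3  0.2  0.4]
row [ 0.01 -0.06 -0.04] [ 8.9  0.3 -1. ]
scene fit [ 622.7 -117.2] -0.3363 rms px 0.25 n 120
```

View pics/p3t.png

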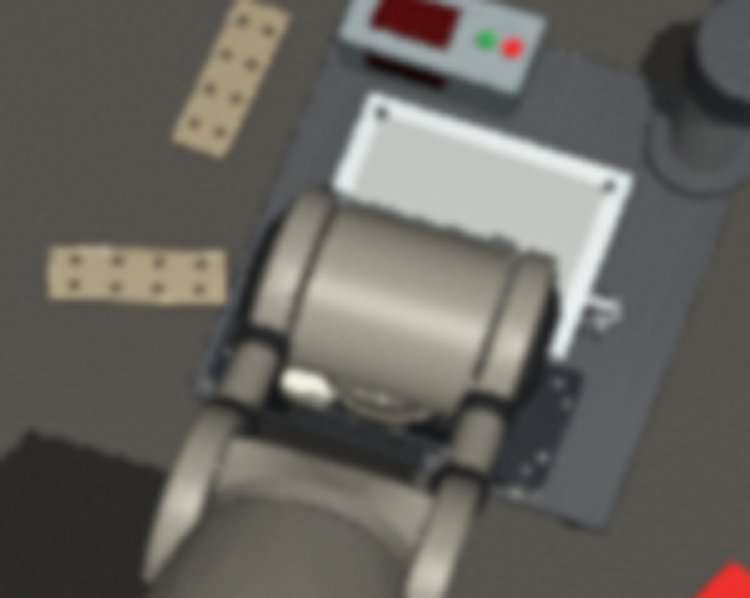

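View pics/p3.png

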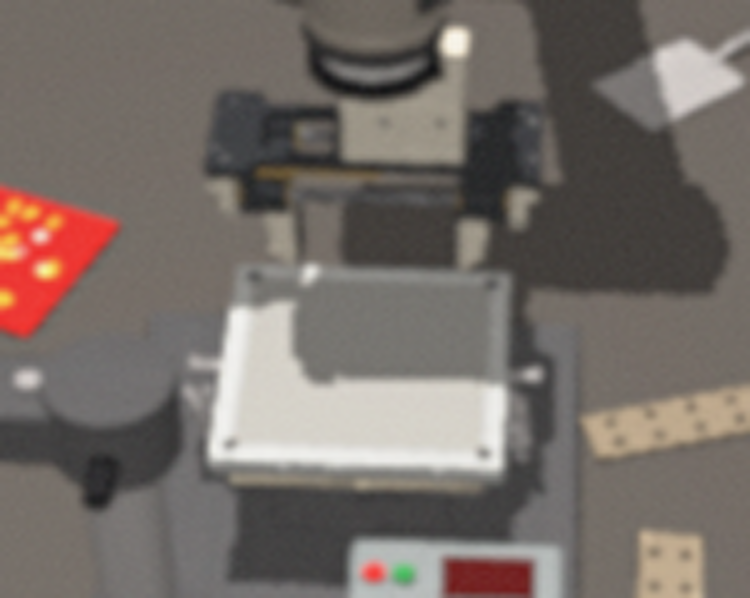

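>>> send_rows([
  [[0,0,0,-15,0,0,-1],[0,0,0,-30,0,0,-1],[0,0,0,-35,0,-40,-1],[0,0,0,-35,0,-80,-1],[0,0,0,-35,0,-110,-1]],
])

```text
time: 11.18
tool_pos: [483.3, -67.9, 220.5]
tcp_rot: [3.142, -0.002, -0.34]
contact_force: [1.1, -0.1, 0.2]
grip_width: 91.3
```

>>> send_rows([
  [[0,0,0,-30,30,0,-1],[0,0,0,-50,70,-5,-1],[0,0,0,-60,110,-10,-1],[0,0,0,-60,150,-10,-1],[0,0,0,-60,180,-10,-1]],
])

```text
time: 11.6
tool_pos: [365.4, -219.6, 228.7]
tcp_rot: [3.14, -0.002, -0.34]
contact_force: [0.9, -0.2, -0.4]
grip_width: 91.5
```

>>> send_rows([
  [[0,0,0,0,30,0,-1],[0,0,0,0,60,0,-1],[0,0,0,0,60,0,-1]],
])

```text
time: 11.85
tool_pos: [345.4, -278.6, 228.0]
tcp_rot: [3.139, -0.001, -0.344]
contact_force: [0.3, -0.7, -0.1]
grip_width: 91.4
```

```bash
cat > v.py <<'E'
from h import *
import sys
T=sys.argv[1]
ref={c:np.clip(np.load(f"pics/{c}.npy"),0,255).astype(np.uint8) for c in("top","scene")}
for c in("top","scene"):
  im=np.mean([capture(c).astype(float) for _ in range(4)],0).astype(np.uint8)
  cv2.imwrite(f"pics/{T}_{c}_full.png",im[:,:,::-1])
  for z in (118,124.8): fit(im,c,[610,-113,-.34] if c=="top" else [617,-114,-.34],PL,z,half=3)
  z=im[95:250,215:405] if c=="top" else im[180:300,190:340]
  cv2.imwrite(f"pics/{T}_{c}.png",cv2.resize(z[:,:,::-1],None,fx=4,fy=3.87,interpolation=cv2.INTER_CUBIC) if c=="top" else cv2.resize(z[:,:,::-1],None,fx=5,fy=5,interpolation=cv2.INTER_CUBIC))
print(get_obs()["time"],get_obs()["tool_pos"].round(0))
E
python3 v.py a
```

```text
top fit [ 610.4 -114.3] -0.3349 rms px 0.5 n 160
top fit [ 609.1 -114. ] -0.3355 rms px 0.28 n 160
scene fit [ 615.5 -115.2] -0.3367 rms px 0.48 n 160
scene fit [ 621.3 -116.7] -0.3367 rms px 0.26 n 160
12.25 [ 347. -273.  228.]
```

View pics/a_top.png

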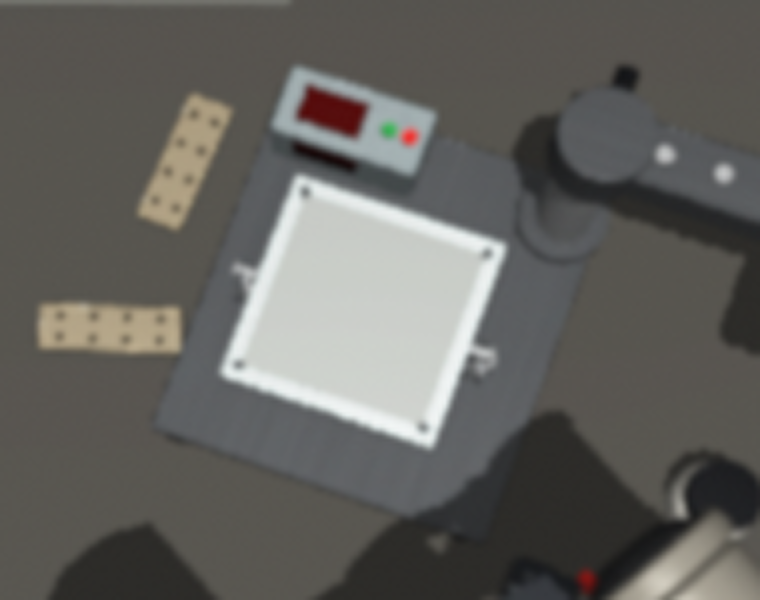

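View pics/a_scene.png

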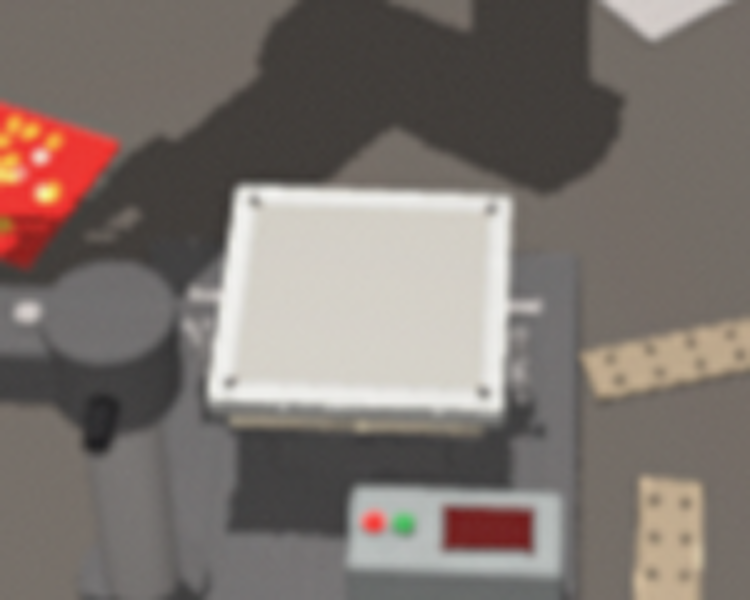

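```bash
cat > dots.py <<'E'
from h import *
import sys
from scipy.spatial.transform import Rotation as Ro
def detect(im,c,p,z,d):
    g=cv2.cvtColor(im,cv2.COLOR_RGB2GRAY).astype(np.float32)
    out=[]
    for s in ((-d,-d),(-d,d),(d,d),(d,-d)):
        u=proj(c,W(p,[s],z))[0]
        for r in (4,2.5,2.5):
            x0,y0=int(round(u[0])),int(round(u[1]));n=4 if r>3 else 3
            w=g[y0-n:y0+n+1,x0-n:x0+n+1];yy,xx=np.mgrid[y0-n:y0+n+1,x0-n:x0+n+1]
            if r>3:
                # most blob-like minimum
                bl=cv2.morphologyEx(g,cv2.MORPH_BLACKHAT,np.ones((5,5)))[y0-n:y0+n+1,x0-n:x0+n+1]
                k=np.unravel_index(bl.argmax(),bl.shape);u=np.array([xx[k],yy[k]],float);continue
            bh=cv2.morphologyEx(g,cv2.MORPH_BLACKHAT,np.ones((5,5)))[y0-n:y0+n+1,x0-n:x0+n+1]
            k=bh*(np.hypot(xx-u[0],yy-u[1])<r);k=np.maximum(k-8,0)
            u=np.array([(k*xx).sum(),(k*yy).sum()])/k.sum()
        out.append(u)
    return np.array(out)
def model(q,d):
    P=np.array([(-d,-d,0),(-d,d,0),(d,d,0),(d,-d,0)],float)
    return Ro.from_euler("zyx",[q[3],q[4],q[5]]).apply(P)+q[:3]
CP={"top":(0,0,0),"scene":(6.6,-1.2,0)}
ref={c:np.clip(np.load(f"pics/{c}.npy"),0,255).astype(np.uint8) for c in("top","scene")}
fin={c:cv2.imread(f"pics/{sys.argv[1]}_{c}_full.png")[:,:,::-1].copy() for c in ref}
p0=np.array([582.2,-96.3,-.3405]);p1=np.array([610,-114,-.336])
d=71.
D0={c:detect(ref[c],c,p0+CP[c],124.8,d) for c in ref}
D1={c:detect(fin[c],c,p1+CP[c],118,d) for c in ref}
for c in ref:print(c,D0[c].round(1).tolist(),D1[c].round(1).tolist())
# dot distance & initial pose from top alone, level, z known
f=lambda q:(proj("top",model([q[0],q[1],124.8,q[2],0,0],q[3]))-D0["top"]).ravel()
r=least_squares(f,[*p0,d],x_scale=[1,1,.01,1]);q0=r.x;d=q0[3];print("init",q0.round(4),"res",np.abs(r.fun).max().round(2))
m0=model([q0[0],q0[1],124.8,q0[2],0,0],d)
B={c:(D0[c]-proj(c,m0)).mean(0) for c in ref};print("bias px",B, "scene resid",(D0["scene"]-proj("scene",m0)-B["scene"]).round(2).tolist())
f=lambda q:np.concatenate([(proj(c,model(q,d))+B[c]-D1[c]).ravel() for c in ref])
r=least_squares(f,[*p1[:2],118,p1[2],0,0],x_scale=[1,1,1,.01,.01,.01]);
cov=np.linalg.inv(r.jac.T@r.jac)*2*r.cost/10
print("final x y z yaw pitch roll",r.x.round(4),"sd",np.sqrt(np.diag(cov)).round(4),"res",np.abs(r.fun).max().round(2))
E
python3 dots.py a
```

```text
top [[313.8, 214.1], [267.9, 197.3], [284.8, 152.7], [330.4, 168.9]] [[320.2, 204.8], [274.3, 188.7], [291.0, 144.4], [336.2, 160.3]]
scene [[244.3, 210.6], [291.0, 212.4], [289.3, 248.0], [239.2, 245.8]] [[240.5, 219.8], [287.8, 221.4], [286.2, 258.1], [235.6, 256.0]]
init [ 5.84131e+02 -9.66312e+01 -3.41500e-01  6.94709e+01] res 0.03
bias px {'top': array([1.72669126e-05, 5.18386534e-05]), 'scene': array([0.27348638, 1.01144871])} scene resid [[0.02, 0.02], [-0.01, -0.06], [0.07, 0.05], [-0.08, -0.02]]
final x y z yaw pitch roll [ 6.110269e+02 -1.142959e+02  1.178101e+02 -3.352000e-01  2.200000e-03
  1.900000e-03] sd [0.106  0.089  0.1859 0.001  0.0025 0.0026] res 0.16
```

Run:
```python
from plant import *
print(get_obs()["time"],get_obs()["contact_force"].round(1));print(close_job())
```

```text
12.25 [0.4 0.3 0.5]
the job is handed in; nothing more can be done
None
```

The plate is back home on its three balls, and I handed the job in at 12.25 s with the arm clear.

I straddled the left pin with the open fingers and eased the plate about 6 mm to the right. Then I pushed its front edge straight back with both fingers at about 1 mm per step. It dropped in on its own at the end. The highest force I read at the tool was about 4 N.

**Last check:** I fitted the four corner screws in both cameras, using the first pictures as reference.

| Quantity | Measured | Expected |
|---|---|---|
| Plate top height | 117.8 mm (±0.2) | 118 mm |
| Tilt, both ways | about 0.002 rad | level |
| Yaw | -0.335 rad | -0.339 rad (press edges) |
| Position | (611.0, -114.3) mm | home about (610, -113) to (611, -113) mm |

**Doubts:**
- The two cameras disagreed by about 6 mm in absolute position. I trusted comparisons within one camera and the drop in height.
- The base turned out not to be centred on home, so I took home from the column, and checked it against the insulating block and spring feet.
- The horizontal position alone is known to about 2 mm. I take the plate as seated because of its height and level.
- I checked the other things on the bench only by eye in the pictures. The ones I could see had not moved.

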